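# Hang and lock the shoe-care shelf bracket

## Robot

A 6-joint arm with a two-finger parallel gripper is mounted at the origin on the work surface. World frame = base frame: x ahead of the robot, y to its left, z up, the work surface at z = 0. Lengths are in mm, angles in rad, forces in N, time in s.
With the tool pointing down it reaches from about 275 to 750 mm from the base axis. Payload 10.2 kg.
Tool frame: the origin (TCP) lies at the very end of the fingers, on their centre line; the grasp point (between the pads) lies 19 mm behind it; z points along the fingers, y is the direction in which the jaws open and shut (so a half turn about z gives the same grasp; the last joint's range is limited). The gripper opens to 85 mm and grips with 20 to 120 N. Pads are 22 mm wide; open, the fingers measure 114 mm over their backs; the gripper's body (76 mm by 85 mm) begins 54 mm behind the grasp point. The pads swing forward as they close: fully open they stand 13 mm farther back than shut.
Start: joints at [-1.353, 0.313, 1.498, -0, 1.331, -0.223], TCP at [223.987, -474.827, 231.294] pointing down, gripper open.
Joint ranges: [-2.94, 2.94], [-0.97, 2.17], [0.19, 2.56], [-1.23, 4.37], [0.02, 3.11], [-2.88, 2.88]. Speed limits (rad/s): [2.39, 2.39, 3.01, 3.14, 3.14, 3.14].

## Interface

Orientations are given as a unit quaternion [w, x, y, z].
In Python, from rig import readout, cams, finish_job gives the robot as it stands. The module is installed in compiled form; this text tells all that it offers.
- The arm moves only by the tool carry_out, never from a script. Its argument "steps" is one flat list of numbers, 7 for each row, row after row: the shift along the tool's x, y, z in cm, then the turn, a rotation vector about the tool's x, y, z in units of 5 degrees (1.0 is 5 degrees), then the opening, from -1 (shut) to 1 (fully open), so that 0 is half open. In form: [x, y, z, ax, ay, az, hand, x, y, z, ax, ay, az, hand, ...]. A call has 1 to 20 rows; each row shifts and turns the commanded pose from where the row before left it, along the tool's axes as they then stand; what a row does not reach is not made up. A row lasts 1/12 s, in which the tool goes at most 41.7 mm and 7.16 degrees, less where a joint would pass 70% of its speed; a pose out of reach is approached as far as the arm can. A call with a gripper value outside its range is refused whole. The fingers move at their own pace and stop on an object; "grip_force" is the grip in N (left out, the last holds). Time passes only in rows, so rows that do not move let the fingers close. It gives the time, the measured TCP pose, the force and the opening at its end, in the units of the state.
- readout.sense(): the state, without advancing time (a new reading comes with each control period).
- cams.capture(name): name is "side" or "top" or "wrist"; returns the picture (384x512x3 uint8, red, green, blue); there is no depth.
- cams.calibration(name): a dict with "fx", "fy", "cx", "cy" (pixels), "R" (3x3) and "t" (3): a world point X has camera coordinates R X + t; the wrist camera has in their place "T_tool_cam" (4x4, takes a point from camera to tool coordinates, whose origin is the TCP and whose axes are the flange's). Camera axes: x right, y down, z forward; pixel columns grow to the right and rows downward; lengths in mm; the calibration is good to about 2 mm. A picture is of the moment at which its call begins: read the wrist's pose just before it. calibration takes no time and is no camera call.
- finish_job(): hands the job in, once; it reports no verdict.
The state is a dict: "time_s": time; "joints": joint angles; "dq": joint speeds; "tau": joint torques, N m; "eef_pos": TCP position; "ee_rot": TCP orientation; "force": force on the tool from outside, world axes, zero at the start; "wrist_torque": the same for the moment, N m; "grip_width": opening from 0.0 (shut) to 1.0 (fully open).
Only numpy, scipy, OpenCV 4.12 (cv2) and the standard library are available. Lean on these libraries where they do the work, as an engineer would, in place of code of your own. Each camera call takes 0.05 s, during which the arm holds its last target.

## Task

Hang the orange shelf bracket on the slotted upright: put both its hooks into the slots, then press it down against the sprung seat until the yellow catch snaps out over its back plate, and let go so that it stays locked there. The slotted strip is clamped at a height nobody noted, so you will have to find it; leave the jar, bottle, tin, brush and shoe trees where they are.

Things in the scene. Friction and masses are not known exactly. Their poses are not given: they have to be found in the camera images.
- upright: Fixed grey steel channel, 92 mm wide, 178 mm tall, on a foot plate, holding an aluminium slotted strip 80 mm wide. Origin: on the table below the middle of the strip's front face. x: level, into the face (the way the hooks go in); y across; z up. The strip's height is not known: its solid flat top (x 0 to +31 mm) is 205 to 235 mm above the table; it can be felt from above and is rigid.
- face_mid (a point): Point on the strip's face 150 mm above the table, axes of the upright. All heights on the strip are told DOWN from its top edge: two slots from 22 to 56 mm down, 14 mm wide, centred at y -20 and +20 mm, sheet 5 mm thick, hollow behind; yellow catch between them 19.5 to 29.5 mm down, standing 7 mm out; top of the blue sprung seat 102 mm down, 44 mm wide, standing 20 mm out.
- bracket: Loose orange shelf bracket, 0.26 to 0.46 kg, standing on its flat shelf plate (64 mm wide, 5 mm thick, a 12 mm lip at the free end). Origin: at the underside, below the middle of its back face; x level towards the hooks, y across, z up. 114 mm long behind the back face. Back plate 64 mm wide, 80 mm tall, 6 mm thick. A rib 12 mm thick, 66 mm tall from the underside, runs along the middle.
- bracket_grip (a point): Middle of the bracket's rib, near its centre of mass, the place to grasp it across the rib (y) from above: 48 mm above the underside, 50 mm behind the back face. Axes of the bracket.
- bracket_hooks (a point): On the back face between the hooks, 60 mm above the underside. Two steel hooks at y -20 and +20 mm, 8 mm wide, stick 12.5 mm out: necks 56 to 64 mm above the underside, lips hanging to 40 mm with a 6.5 mm gap to the back face. They enter the slots with the underside 86 to 96 mm below the strip's top edge (91 is the middle).
- bracket_push (a point): Top of the rib close to the back plate (26 mm behind the back face, 66 mm up): where to push down with shut fingers. Once hooked, the bracket lands on the seat with its underside 102 mm below the strip's top edge and, let go, hangs there unlocked, drooping slightly; the catch snaps when it is pushed 8 mm farther (110 mm); the hooks bottom at 112 mm.
- bracket_back (a point): Middle of the back face (the plane the hooks stick out of), 40 mm above the underside. Axes of the bracket. With the bracket home it lies within about 3 mm of x = 0 and y = 0 in the upright's frame.
- seat (a joint): Blue sprung seat: how far it is pressed down, m; 0 up, 0.0105 at its stop. It pushes back with 8.4 N at the top and 14 N at 8 mm; locking takes about 12 to 20 N of push. With the bracket locked it stays at about 0.008.
- catch (a joint): Yellow spring catch: how far it is pushed into the face, m; 0 sprung out (also when nothing is there), about 0.004 to 0.007 while the back plate covers it (spring 2 to 4 N), 0 again once it has snapped over the top edge of the back plate.
- jar_mid (a point): Bystander: glass jar with a hinged lid, 84 mm across, 122 mm tall; point at its centre, 60 mm up.
- flask_mid (a point): Bystander: aluminium drinking bottle with a black cap, 66 mm across, 187 mm tall; point 90 mm up on its axis.
- tin_mid (a point): Bystander: flat round polish tin with a red lid, 84 mm across, 30 mm tall; point at its centre.
- brush_mid (a point): Bystander: wooden boot brush lying bristles down, 160 x 50 x 49 mm, long along its x; point at its centre, 21 mm up.
- tree_a_mid (a point): Bystander: white plastic shoe tree lying flat, about 230 mm long along its x, 60 mm wide, 40 mm tall; point near its middle, 17 mm up.
- tree_b_mid (a point): Bystander: the other white shoe tree, same sizes.
Mind the look-alikes: they are no part of the job. Of the things shaped like the bracket, the orange one is meant.

How it is judged:
By the outcome, as a careful person would: the job done as asked, in the order asked, and still so for the second after the job is handed in, with the robot touching nothing.
It also fails if it takes over 59 s, if anything falls off the work surface, if the arm or the gripper's body presses on something with over 40 N, if the wrist force passes 120 N, or if a joint passes its speed limit or range.

## Working session

There is one attempt and no reset: what is moved stays moved. The work goes in short steps, Python scripts to look and compute and a tool call to move; the robot and the scene stay as the last step left them, time stands still between calls to the robot, and variables do not carry over. Pictures are saved under pics/ and viewed, and the job is handed in when it is done.

Besides the shell and the picture viewer there is one more tool, called after ">>>" as name(argument=value, ...) on one line, values as JSON. carry_out: Moves the arm, as the interface text tells. Its arguments: {"type":"object","properties":{"steps":{"type":"array","items":{"type":"number"}},"grip_force":{"type":"number"}},"required":["steps"]}

```bash
mkdir -p pics
cat > h.py <<'E'
import numpy as np, cv2
from rig import readout, cams, finish_job
def snap(n,f):
    im=cams.capture(n); cv2.imwrite('pics/'+f,im[:,:,::-1]); np.save('pics/'+f+'.npy',im); return im
def ray(n,u,v,pose=None):
    c=cams.calibration(n); d=np.array([(u-c['cx'])/c['fx'],(v-c['cy'])/c['fy'],1.])
    if n!='wrist':
        R=np.array(c['R']);t=np.array(c['t']); return -R.T@t, R.T@d
    T=np.array(c['T_tool_cam']); p,q=pose
    from scipy.spatial.transform import Rotation as Ro
    Rw=Ro.from_quat([q[1],q[2],q[3],q[0]]).as_matrix()
    return Rw@T[:3,3]+np.array(p), Rw@(T[:3,:3]@d)
def onz(n,u,v,z,pose=None):
    o,d=ray(n,u,v,pose); return o+d*(z-o[2])/d[2]
def tri(r1,r2):
    (a,b),(c,d)=r1,r2; b=b/np.linalg.norm(b); d=d/np.linalg.norm(d)
    s=np.linalg.lstsq(np.stack([b,-d],1),c-a,rcond=None)[0]
    p,q=a+b*s[0],c+d*s[1]; return (p+q)/2,np.linalg.norm(p-q)
E
python3 - <<'E'
from h import *
s=readout.sense(); print(s)
for n in ['side','top','wrist']:
    snap(n,n+'0.png'); print(n,cams.calibration(n))
E
```

```text
{'time_s': 0.0, 'joints': array([-1.35339954e+00,  3.13425411e-01,  1.49849344e+00,  1.84485261e-05,
        1.33100536e+00, -2.23423413e-01]), 'dq': array([ 2.49591121e-04, -2.42443753e-03, -1.79552935e-03, -4.52763032e-06,
        1.50478384e-03, -1.61153179e-03]), 'tau': array([-1.01173031e-03, -4.12268972e+01, -2.59748286e+01, -2.40959962e-04,
        4.14621973e-03, -1.95565633e-05]), 'eef_pos': array([ 223.92807208, -474.53977996,  230.72645005]), 'ee_rot': array([-6.65751240e-04,  9.75808136e-01,  2.18627626e-01,  1.09650398e-05]), 'force': array([-0.00532559, -0.64258544, -0.16881596]), 'wrist_torque': array([-0.00154034, -0.00621173,  0.00798384]), 'grip_width': 0.9990497102992475}
side {'fx': 412.93801737703626, 'fy': 412.93801737703626, 'cx': 257.5876109821337, 'cy': 193.1035178897855, 'R': array([[-0.96818865, -0.24996857,  0.01124484],
       [-0.14344573,  0.51765608, -0.84347822],
       [ 0.20502208, -0.81825907, -0.53704566]]), 't': array([503.77882324, 227.27361535, 869.83218921])}
top {'fx': 374.43023537897926, 'fy': 374.43023537897926, 'cx': 259.5128540867222, 'cy': 193.52284340173352, 'R': array([[-0.00798514, -0.99976418, -0.02019461],
       [-0.98384819,  0.01146637, -0.17863724],
       [ 0.17882668,  0.01844198, -0.98370774]]), 't': array([-62.74220073, 580.82998965, 953.27982455])}
wrist {'fx': 310.26657418174847, 'fy': 310.26657418174847, 'cx': 256.76378235951074, 'cy': 189.97742317862586, 'T_tool_cam': array([[-7.02099164e-04, -9.62771588e-01, -2.70315329e-01,
         6.75268888e+01],
       [ 9.99999339e-01, -4.29917265e-04, -1.06611258e-03,
         1.57938162e+00],
       [ 9.10209676e-04, -2.70315899e-01,  9.62771253e-01,
        -1.42665486e+02],
       [ 0.00000000e+00,  0.00000000e+00,  0.00000000e+00,
         1.00000000e+00]])}
```

View pics/side0.png

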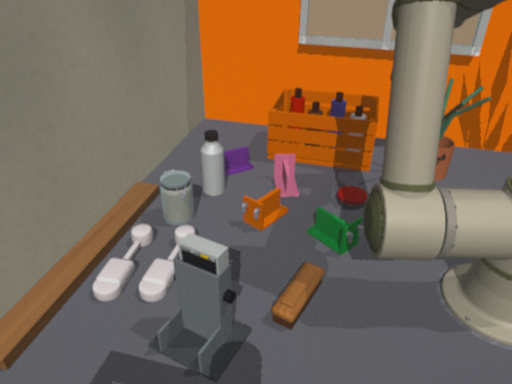

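View pics/top0.png

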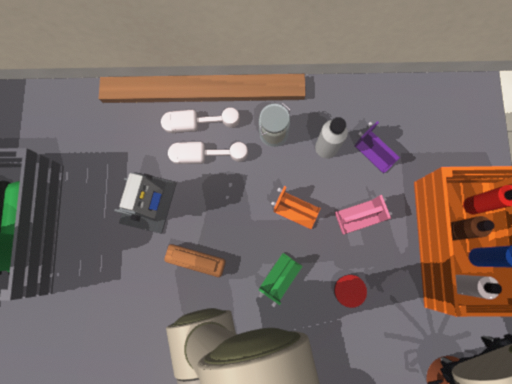

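View pics/wrist0.png

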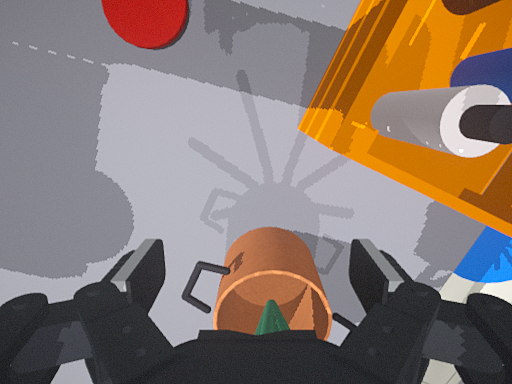

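Several bracket-like things in the top view: orange (297,208), pink (363,215), green (281,277) and purple (378,150). The orange crate (480,240) shares the colour but not the shape. The orange one at (297,208) is the one meant; I'll confirm it in an enlarged crop.

Run:
```python
from h import *
t=np.load('pics/top0.png.npy');s=np.load('pics/side0.png.npy')
a=cv2.resize(t[170:250,250:350],(800,640)[:2],interpolation=2)[:600]
b=cv2.resize(t[155:245,100:190],(400,400),interpolation=2)
c=cv2.resize(s[170:240,225:305],(400,350),interpolation=2)
d=cv2.resize(s[225:345,150:250],(400,480),interpolation=2)
o=np.zeros((600,800,3),np.uint8); o[:400,:400]=cv2.resize(t[170:240,260:330],(400,400),interpolation=2); o[:400,400:]=b
cv2.imwrite('pics/crop1.png',o[:400,:,::-1])
o=np.zeros((480,800,3),np.uint8); o[:350,:400]=c;o[:,400:]=d
cv2.imwrite('pics/crop2.png',o[:,:,::-1])
```

```text
(no output)
```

View pics/crop1.png

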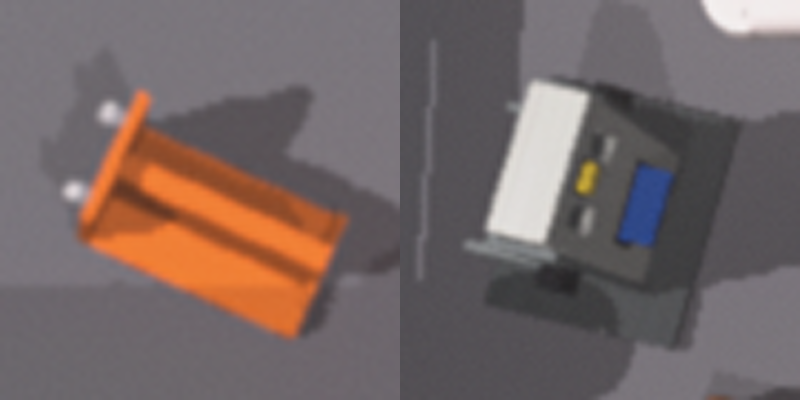

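View pics/crop2.png

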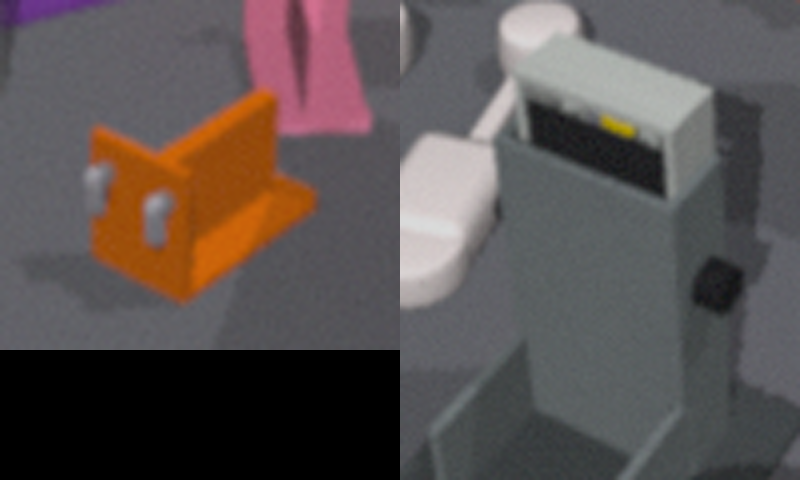

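The crop confirms it: the orange part at top (297,208) has a back plate, a rib and two steel hooks pointing up-left, and the crate has none of these. The upright's white strip top is at top (~122–130, 173–210), with its blue seat and yellow catch facing right (−y). Next I triangulate.

Run:
```python
from h import *
k=400/90
T=lambda X,Y:ray('top',100+(X-400)/k-.5,155+Y/k-.5)
S=lambda X,Y:ray('side',150+(X-400)/4-.5,225+Y/4-.5)
for n,a,b in [('frontL',(590,92),(555,35)),('frontR',(548,243),(710,92)),('backL',(535,80),(515,75)),('backR',(487,232),(668,128))]:
    print(n,tri(T(*a),S(*b)))
k2=400/70
T=lambda X,Y:ray('top',260+X/k2-.5,170+Y/k2-.5)
S=lambda X,Y:ray('side',225+X/5-.5,170+Y/5-.5)
# plate top corners: +x end and -x end ; rib top end
for n,a,b in [('plate+',(143,93),(95,127)),('plate-',(88,218),(188,168)),('ribend',(330,240),(270,95)),('hook+',(108,112),(98,170)),('hook-',(74,190),(162,198))]:
    print(n,tri(T(*a),S(*b)))
```

```text
frontL (array([597.24295246, 197.69505403, 206.49210937]), np.float64(1.4920378556627478))
frontR (array([519.59558903, 215.87085477, 205.91084398]), np.float64(0.2320706861899785))
backL (array([603.73582878, 226.77741372, 205.89236933]), np.float64(2.289985373943661))
backR (array([526.1237076 , 246.1927719 , 209.97662498]), np.float64(2.5145497391690768))
plate+ (array([ 594.02573157, -134.58092537,   80.55266042]), np.float64(1.4178392978170329))
plate- (array([ 537.41793595, -108.39867355,   82.05622936]), np.float64(0.5678072396172755))
ribend (array([ 523.95527294, -220.42381311,   60.93608296]), np.float64(9.525464842536374))
hook+ (array([ 588.19030595, -118.97319194,   65.1947128 ]), np.float64(1.722081258795695))
hook- (array([ 550.99047421, -102.77358882,   65.65423772]), np.float64(3.135707324469537))
```

>>> carry_out(steps=[0, 0, -3, 0, 0, 0, 1, 0, 0, -3, 0, 0, 0, 1, 3.25, -1.1, 0, 0, 0, 0, 1, 3.25, -1.1, 0, 0, 0, 0, 1, 3.25, -1.1, 0, 0, 0, 0, 1, 3.25, -1.1, 0, 0, 0, 0, 1, 3.25, -1.1, 0, 0, 0, 0, 1, 3.25, -1.1, 0, 0, 0, 0, 1, 3.25, -1.1, 0, 0, 0, 0, 1, 3.25, -1.1, 0, 0, 0, 0, 1, 3.25, -1.1, 0, 0, 0, 0, 1, 3.25, -1.1, 0, 0, 0, 0, 1, 3.25, -1.1, 0, 0, 0, 0, 1, 3.25, -1.1, 0, 0, 0, 0, 1, 3.25, -1.1, 0, 0, 0, 0, 1])

```text
time_s: 1.4
eef_pos: [546.1, -163.7, 291.1]
ee_rot: [-0.0, 0.976, 0.219, -0.0]
force: [1.3, -0.8, -0.3]
grip_width: 1.001
```

>>> carry_out(steps=[0, 0, 0.5, 0, 0, -1.34, 1, 0, 0, 0.5, 0, 0, -1.34, 1, 0, 0, 0.5, 0, 0, -1.34, 1, 0, 0, 0.5, 0, 0, -1.34, 1, 0, 0, 0.5, 0, 0, -1.34, 1, 0, 0, 0.5, 0, 0, -1.3, 1, 0, 0, 0, 0, 0, 0, 1, 0, 0, 0, 0, 0, 0, 1, 0, 0, 0, 0, 0, 0, 1])

```text
time_s: 2.15
eef_pos: [545.1, -165.3, 261.5]
ee_rot: [0.0, 0.843, 0.538, 0.0]
force: [0.5, 0.5, 0.1]
grip_width: 1.001
```

Run:
```python
from h import *
s=readout.sense(); print(s['time_s'],s['eef_pos'],s['ee_rot'],s['joints'])
snap('wrist','w1.png')
```

```text
2.15 [ 545.14825729 -165.26741324  261.51968171] [9.63342547e-05 8.43066328e-01 5.37809590e-01 4.57143579e-05] [-4.99954347e-01  3.93811067e-01  1.30591506e+00 -1.28810146e-05
  1.44165364e+00 -6.48299772e-02]
```

View pics/w1.png

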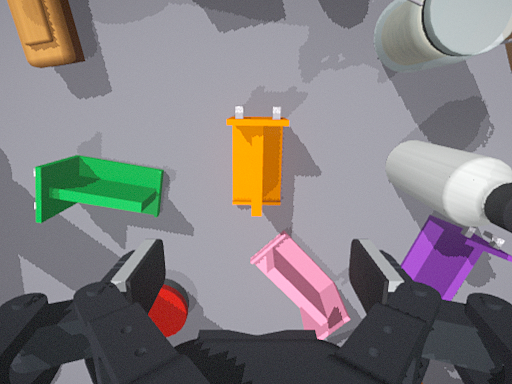

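The wrist view shows the orange bracket at (258,165), hooks up at (239,112) and (277,112), nearly square to the tool. Now I measure it from here.

Run:
```python
from h import *
im=np.load('pics/w1.png.npy'); s=readout.sense(); P=(s['eef_pos'],s['ee_rot'])
c=im[95:225,215:300]; cv2.imwrite('pics/w1c.png',cv2.resize(c,None,fx=4.6,fy=4.6,interpolation=2)[:,:,::-1])
# orange: back-plate top row/edges
hsv=cv2.cvtColor(im,cv2.COLOR_RGB2HSV); m=cv2.inRange(hsv,(8,150,120),(24,255,255)); m[:100]=0;m[225:]=0;m[:,:215]=0;m[:,300:]=0
for r in range(114,218,4):
    x=np.where(m[r])[0]; print(r,(x.min(),x.max(),len(x)) if len(x) else None)
g=cv2.cvtColor(im,cv2.COLOR_RGB2HSV)
w=((hsv[:,:,1]<40)&(hsv[:,:,2]>185)); w[:100]=0;w[122:]=0;w[:,:225]=0;w[:,295:]=0
n,l,st,ce=cv2.connectedComponentsWithStats(w.astype('uint8')); print(st[1:],ce[1:])
```

```text
114 None
118 (np.int64(229), np.int64(284), 38)
122 (np.int64(227), np.int64(288), 62)
126 (np.int64(232), np.int64(282), 51)
130 (np.int64(232), np.int64(282), 51)
134 (np.int64(232), np.int64(282), 51)
138 (np.int64(233), np.int64(281), 49)
142 (np.int64(233), np.int64(281), 49)
146 (np.int64(233), np.int64(281), 49)
150 (np.int64(233), np.int64(281), 49)
154 (np.int64(233), np.int64(281), 49)
158 (np.int64(233), np.int64(281), 49)
162 (np.int64(233), np.int64(281), 49)
166 (np.int64(233), np.int64(280), 48)
170 (np.int64(233), np.int64(280), 48)
174 (np.int64(233), np.int64(280), 48)
178 (np.int64(233), np.int64(280), 48)
182 (np.int64(233), np.int64(280), 48)
186 (np.int64(233), np.int64(280), 48)
190 (np.int64(233), np.int64(280), 48)
194 (np.int64(233), np.int64(279), 47)
198 (np.int64(233), np.int64(279), 47)
202 (np.int64(233), np.int64(280), 48)
206 (np.int64(251), np.int64(261), 11)
210 (np.int64(251), np.int64(261), 11)
214 (np.int64(251), np.int64(261), 11)
[[235 106   8  13 102]
 [273 106   8  13  93]
 [229 116   1   1   1]
 [226 118   1   1   1]
 [225 120   1   1   1]] [[238.56862745 111.89215686]
 [276.31182796 112.27956989]
 [229.         116.        ]
 [226.         118.        ]
 [225.         120.        ]]
```

View pics/w1c.png

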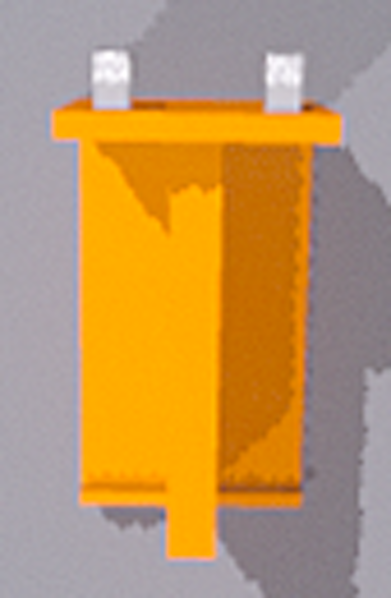

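Run:
```python
from h import *
s=readout.sense(); P=(s['eef_pos'],s['ee_rot'])
from scipy.spatial.transform import Rotation as Ro
q=P[1];R=Ro.from_quat([q[1],q[2],q[3],q[0]]).as_matrix()
def tl(u,v,z):
    X=onz('wrist',u,v,z,P); return X.round(1),(R.T@(X-P[0])).round(1)
f=lambda X,Y:(215+X/4.6-.5,95+Y/4.6-.5)
for n,p,z in [('pl top L',(52,140),80),('pl top R',(342,140),80),('back L',(55,112),80),('back R',(340,112),80),('rib near top',(195,190),66),('rib end',(191,557),66),('hookL',(112,68),64),('hookR',(285,68),64),('lipend L',(80,507),12),('lip end R',(302,507),12)]:
    print(n,*tl(*f(*p),z))
# height check: two-view triangulation wrist/top for plate corners
k2=400/70
T=lambda X,Y:ray('top',260+X/k2-.5,170+Y/k2-.5)
W=lambda X,Y:ray('wrist',*f(X,Y),P)
print(tri(T(150,95),W(340,112)),tri(T(85,235),W(52,140)),tri(T(108,112),W(285,68)),tri(T(74,190),W(112,68)))
```

```text
pl top L [ 535.8 -111.1   80. ] [ 45.2 -31.4 181.6]
pl top R [ 594.4 -138.4   80. ] [ 45.1  33.2 181.6]
back L [ 539.1 -106.    80. ] [ 51.3 -30.6 181.6]
back R [ 596.4 -132.6   80. ] [ 51.2  32.6 181.6]
rib near top [ 559.4 -135.9   66. ] [ 32.7   0.5 195.6]
rib end [ 519.9 -218.4   66. ] [-58.8  -0.6 195.6]
hookL [ 553.7 -102.7   64. ] [ 60.4 -18.7 197.6]
hookR [ 589.9 -119.5   64. ] [ 60.4  21.2 197.6]
lipend L [ 488.7 -209.1   12. ] [-63.5 -32.9 249.6]
lip end R [ 546.9 -236.1   12. ] [-63.5  31.3 249.6]
(array([ 598.81132818, -137.0222543 ,   52.77959058]), np.float64(4.312118895914465)) (array([ 532.94349593, -109.55412677,   55.69324044]), np.float64(4.0757155807726875)) (array([ 590.0973069 , -119.35147195,   59.94556317]), np.float64(0.6725634028909224)) (array([ 553.47617651, -102.65182969,   59.7958206 ]), np.float64(0.0020255181883042706))
```

The bracket measures as it should: plate width 64.6 mm, thickness 6.1 mm, hook height about 60–65 mm. It sits at tool x +51.2 and is skewed about 0.8°. I'll descend and grip it.

>>> carry_out(steps=[0.12, 0.02, 3, 0, 0, 0.16, 1, 0, 0, 3.5, 0, 0, 0, 1, 0, 0, 3.5, 0, 0, 0, 1, 0, 0, 3.5, 0, 0, 0, 1, 0, 0, 3.5, 0, 0, 0, 1, 0, 0, 3, 0, 0, 0, 1, 0, 0, 2, 0, 0, 0, 1, 0, 0, 1.25, 0, 0, 0, 1, 0, 0, 0, 0, 0, 0, 1, 0, 0, 0, 0, 0, 0, 1])

```text
time_s: 3.03
eef_pos: [545.9, -164.3, 29.0]
ee_rot: [-0.0, 0.846, 0.533, -0.0]
force: [0.1, -1.1, 0.2]
grip_width: 1.002
```

>>> carry_out(steps=[0, 0, 0, 0, 0, 0, -0.3, 0, 0, 0, 0, 0, 0, -0.5, 0, 0, 0, 0, 0, 0, -1, 0, 0, 0, 0, 0, 0, -1, 0, 0, 0, 0, 0, 0, -1, 0, 0, 0, 0, 0, 0, -1, 0, 0, 0, 0, 0, 0, -1, 0, 0, 0, 0, 0, 0, -1, 0, 0, 0, 0, 0, 0, -1, 0, 0, 0, 0, 0, 0, -1], grip_force=80)

```text
time_s: 3.87
eef_pos: [545.8, -164.3, 29.1]
ee_rot: [0.0, 0.846, 0.533, 0.0]
force: [-2.3, 0.5, 5.3]
grip_width: 0.131
```

>>> carry_out(steps=[0, 0, -2, 0, 0, 0, -1, 0, 0, -4, 0, 0, 0, -1, 0, 0, -4, 0, 0, 0, -1, 0, 0, -2, 0, 0, 0, -1, 2.42, -1.28, -1, 0, 0, 0, -1, 2.42, -1.28, -1, 0, 0, 0, -1, 2.42, -1.28, -1, 0, 0, 0, -1, 2.42, -1.28, -1, 0, 0, 0, -1, 2.42, -1.28, -1, 0, 0, 0, -1, 2.42, -1.28, -1, 0, 0, 0, -1, 2.42, -1.28, -1, 0, 0, 0, -1, 2.42, -1.28, -1, 0, 0, 0, -1, 2.42, -1.28, -1, 0, 0, 0, -1, 2.42, -1.28, -1, 0, 0, 0, -1, 0, 0, 0, 0, 0, -1, -1, 0, 0, 0, 0, 0, -1, -1, 0, 0, 0, 0, 0, -0.5, -1, 0, 0, 0, 0, 0, 0, -1, 0, 0, 0, 0, 0, 0, -1])

```text
time_s: 5.45
eef_pos: [534.5, 109.3, 248.2]
ee_rot: [-0.0, 0.783, 0.622, -0.0]
force: [-0.2, 0.4, -2.6]
grip_width: 0.128
```

Run:
```python
from h import *
s=readout.sense(); print(s['time_s'],s['eef_pos'],s['ee_rot'],s['joints'],s['force'],s['wrist_torque'],s['grip_width'])
snap('wrist','w2.png')
```

```text
5.45 [534.45608351 109.30919752 248.21226615] [-3.45851871e-04  7.83329788e-01  6.21606099e-01 -4.25587433e-04] [-1.30973573e-02  3.47411424e-01  1.40581380e+00 -1.65527013e-06
  1.38946422e+00  2.16116255e-01] [-0.15180104  0.44320743 -2.6140404 ] [0.01981278 0.00200474 0.03256498] 0.12801806721659564
```

View pics/w2.png

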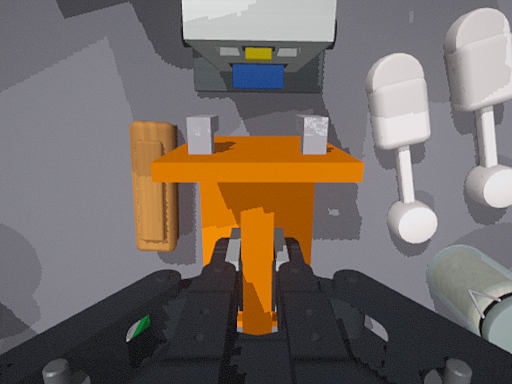

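The wrist view shows the strip's top (white) with its front edge at row ~40, columns 183–335. The catch is at (258,53), the slots at (229,51) and (288,51), and the seat at (258,76); the held bracket is level. I'll take a second view shifted sideways for height.

>>> carry_out(steps=[0, 2, 0, 0, 0, 0, -1, 0, 2, 0, 0, 0, 0, -1, 0, 2, 0, 0, 0, 0, -1, 0, 0, 0, 0, 0, 0, -1, 0, 0, 0, 0, 0, 0, -1, 0, 0, 0, 0, 0, 0, -1])

```text
time_s: 6.0
eef_pos: [592.6, 95.8, 248.5]
ee_rot: [-0.0, 0.783, 0.622, -0.0]
force: [-0.3, 0.1, -2.7]
grip_width: 0.127
```

Run:
```python
from h import *
s=readout.sense(); print(list(s['eef_pos']),list(s['ee_rot']))
b=snap('wrist','w3.png'); a=np.load('pics/w2.png.npy')
o=np.zeros((600,800,3),np.uint8)
o[:300]=cv2.resize(a[0:75,160:360],(800,300),interpolation=2)
# second view: full-ish strip location, shifted left by ~100px
o[300:]=cv2.resize(b[0:75,50:250],(800,300),interpolation=2)
cv2.imwrite('pics/c3.png',o[:,:,::-1])
o=np.zeros((600,800,3),np.uint8)
o[:320]=cv2.resize(a[30:110,158:358],(800,320),interpolation=2)
o[320:]=cv2.resize(a[110:180,140:380],(800,233),interpolation=2)[:280] if 0 else np.zeros((280,800,3))
o[320:553]=cv2.resize(a[110:180,140:380],(800,233),interpolation=2)
cv2.imwrite('pics/c4.png',o[:,:,::-1])
```

```text
[np.float64(592.6485366737281), np.float64(95.83055584845182), np.float64(248.4660655930847)] [np.float64(-0.0003481643829807965), np.float64(0.7830792056172525), np.float64(0.6219218003435389), np.float64(-0.00033281957034111373)]
```

View pics/c3.png

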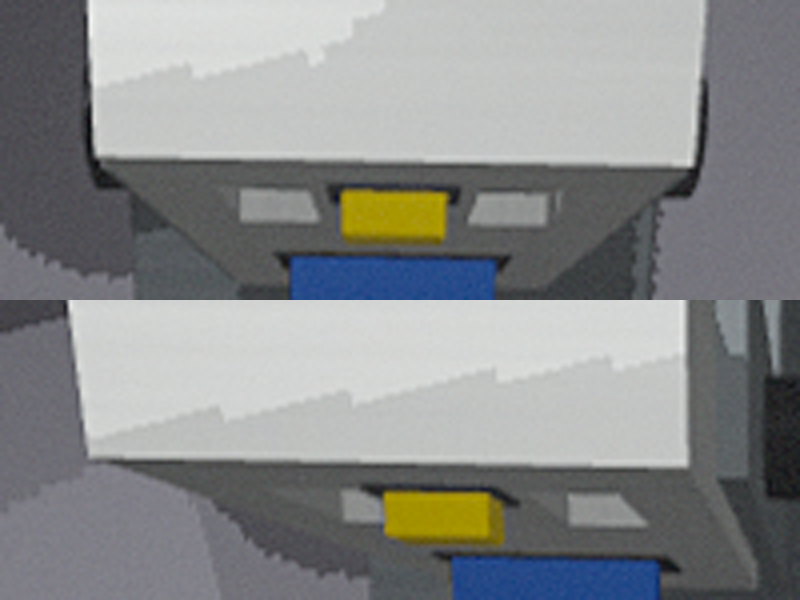

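View pics/c4.png

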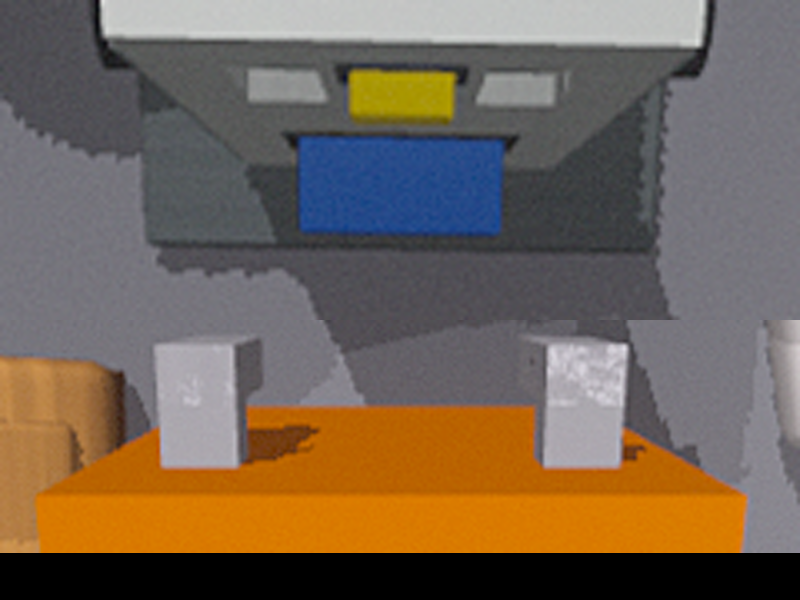

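```bash
cat > m.py <<'E'
from h import *
from scipy.spatial.transform import Rotation as Ro
A=(np.array([534.456,109.309,248.212]),[-0.000346,.78333,.621606,-.000426])
B=(np.array([592.6485,95.8306,248.466]),[-0.000348,.783079,.621922,-.000333])
q=A[1];R=Ro.from_quat([q[1],q[2],q[3],q[0]]).as_matrix()
if __name__=='__main__':
    print('toolyaw',np.degrees(np.arctan2(R[1,0],R[0,0])))
    h=.5
    def p(n,a,b):
        X,e=tri(ray('wrist',a[0]-h,a[1]-h,A),ray('wrist',b[0]-h,b[1]-h,B)); print(n,X.round(1),round(e,2),'toolA',(R.T@(X-A[0])).round(1)); return X
    L=p('topL',(183.75,39.5),(72.5,39.75)); Rr=p('topR',(334.25,41.5),(222,42))
    d=Rr-L; print('len',np.linalg.norm(d),'face yaw',np.degrees(np.arctan2(d[0],-d[1])), np.degrees(np.arctan2(-d[0],d[1])))
    p('seatL',(158+300/4,30+137/4),(163,64.5)); p('seatR',(158+502/4,30+137/4),(215,64.5))
    for z in (204,206,208,210):
        a=onz('wrist',183.25,39,z,A);b=onz('wrist',333.75,41,z,A); print(z,np.linalg.norm(a-b),(a+b)/2, (R.T@((a+b)/2-A[0])).round(1))
    Zt=A[0][2]-29+80
    for n,u,v,z in [('plL',151.4,161.9,80),('plR',363.5,161.9,80),('hkL',140+(160+240)/2/3.333,110+(466-320)/3.333,64),('hkR',140+(543+622)/2/3.333,110+(466-320)/3.333,64)]:
        X=onz('wrist',u-.5,v-.5,A[0][2]-29+z,A); print(n,(R.T@(X-A[0])).round(1))
E
python3 m.py
```

```text
toolyaw 76.86702782653451
topL [519.  215.2 209.6] 0.01 toolA [ 99.6 -39.1  38.6]
topR [596.8 195.7 210.8] 0.05 toolA [98.3 41.1 37.4]
len 80.17589746056773 face yaw 75.93555073019019 -104.06444926980983
seatL [536.8 210.3 107.8] 0.06 toolA [ 98.9 -20.6 140.4]
seatR [579.2 201.1 101.2] 0.03 toolA [ 99.6  22.9 147. ]
204 82.91051735065727 [558.27335855 206.5376472  204.        ] [100.1   1.2  44.2]
206 82.02310825796802 [558.18556139 206.19034715 206.        ] [99.7  1.1 42.2]
208 81.135699165279 [558.09776424 205.8430471  208.        ] [99.4  1.1 40.2]
210 80.24829007258984 [558.00996709 205.49574705 210.        ] [99.   1.1 38.2]
plL [ 49.8 -31.4 -51. ]
plR [ 49.8  32.  -51. ]
hkL [ 49.8 -19.8 -35. ]
hkR [ 49.8  20.3 -35. ]
```

Strip top height: about 206 mm from top and side, about 210 mm from wrist stereo, about 206.5 mm from the seat. They disagree by a few mm, so I'll feel the top with the bracket's own underside, which gives exactly the relative height I need.

>>> carry_out(steps=[0, -2, -0.5, 0, 0, 0.08, -1, 0, -2, 0, 0, 0, 0, -1, 0, -1.9, 0, 0, 0, 0, -1, 2, 0, 0, 0, 0, 0, -1, 2, 0, 0, 0, 0, 0, -1, 2.2, 0, 0, 0, 0, 0, -1, 0, 0, 0, 0, 0, 0, -1, 0, 0, 0, 0, 0, 0, -1, 0, 0, 0.4, 0, 0, 0, -1, 0, 0, 0.4, 0, 0, 0, -1, 0, 0, 0, 0, 0, 0, -1, 0, 0, 0, 0, 0, 0, -1])

```text
time_s: 7.05
eef_pos: [549.9, 169.1, 245.5]
ee_rot: [-0.0, 0.785, 0.619, -0.0]
force: [0.1, -0.5, -2.9]
grip_width: 0.129
```

>>> carry_out(steps=[0, 0, 0.1, 0, 0, 0, -1, 0, 0, 0.1, 0, 0, 0, -1, 0, 0, 0, 0, 0, 0, -1])

```text
time_s: 7.3
eef_pos: [550.1, 169.5, 243.7]
ee_rot: [-0.0, 0.785, 0.619, -0.0]
force: [-0.9, 0.6, -2.7]
grip_width: 0.132
```

>>> carry_out(steps=[0, 0, 0.1, 0, 0, 0, -1, 0, 0, 0.1, 0, 0, 0, -1, 0, 0, 0, 0, 0, 0, -1])

```text
time_s: 7.55
eef_pos: [550.0, 169.7, 241.6]
ee_rot: [-0.0, 0.785, 0.619, -0.0]
force: [0.0, -0.5, -2.9]
grip_width: 0.131
```

>>> carry_out(steps=[0, 0, 0.1, 0, 0, 0, -1, 0, 0, 0.1, 0, 0, 0, -1, 0, 0, 0, 0, 0, 0, -1])

```text
time_s: 7.8
eef_pos: [550.0, 169.6, 239.5]
ee_rot: [-0.0, 0.785, 0.619, -0.0]
force: [0.2, -0.1, -3.3]
grip_width: 0.13
```

>>> carry_out(steps=[0, 0, 0.1, 0, 0, 0, -1, 0, 0, 0, 0, 0, 0, -1])

```text
time_s: 7.97
eef_pos: [550.1, 169.7, 238.8]
ee_rot: [0.0, 0.785, 0.619, 0.0]
force: [0.3, -0.1, -3.1]
grip_width: 0.132
```

>>> carry_out(steps=[0, 0, 0.1, 0, 0, 0, -1, 0, 0, 0, 0, 0, 0, -1])

```text
time_s: 8.13
eef_pos: [550.3, 169.7, 238.6]
ee_rot: [0.0, 0.785, 0.62, 0.001]
force: [-1.3, -0.6, 2.7]
grip_width: 0.129
```

Contact at TCP z 238.7, so the strip top is at about 209.6 mm, agreeing with wrist stereo. The insertion TCP height is then 238.7 − 91 = 147.7. I'll back off, lower, and check alignment.

>>> carry_out(steps=[0, 0, -0.5, 0, 0, 0, -1, 0, 0, -0.5, 0, 0, 0, -1, -1.5, -0.1, 0, 0, 0, 0, -1, -2, 0, 0, 0, 0, 0, -1, -1.5, 0, 0, 0, 0, 0, -1, 0, 0, 0, 0, 0, 0, -1, 0, 0, 2.5, 0, 0, 0, -1, 0, 0, 2.5, 0, 0, 0, -1, 0, 0, 2.5, 0, 0, 0, -1, 0, 0, 2.0, 0, 0, 0, -1, 0, 0, 0.45, 0, 0, 0, -1, 0, 0, 0, 0, 0, 0, -1, 0, 0, 0, 0, 0, 0, -1, 0, 0, 0, 0, 0, 0, -1])

```text
time_s: 9.3
eef_pos: [538.3, 121.4, 149.9]
ee_rot: [0.001, 0.785, 0.62, 0.001]
force: [0.2, 0.4, -2.7]
grip_width: 0.129
```

Run:
```python
from h import *
s=readout.sense(); print(s['time_s'],list(s['eef_pos']),list(s['ee_rot']),s['force'],s['wrist_torque'])
a=snap('wrist','w4.png'); b=snap('side','s4.png'); c=snap('top','t4.png')
cv2.imwrite('pics/c5.png',cv2.resize(a[:190,100:420],(800,475),interpolation=2)[:,:,::-1])
cv2.imwrite('pics/c6.png',np.hstack([cv2.resize(b[200:320,140:260],(400,400),interpolation=2),cv2.resize(c[140:240,100:200],(400,400),interpolation=2)])[:,:,::-1])
```

```text
9.3 [np.float64(538.3129048241909), np.float64(121.43651432347687), np.float64(149.91138180161136)] [np.float64(0.0008206041812780866), np.float64(0.7849668506351816), np.float64(0.6195362529712589), np.float64(0.0010960232635973185)] [ 0.17062984  0.42623076 -2.70053801] [-0.00141668 -0.00761439  0.04688821]
```

View pics/c5.png

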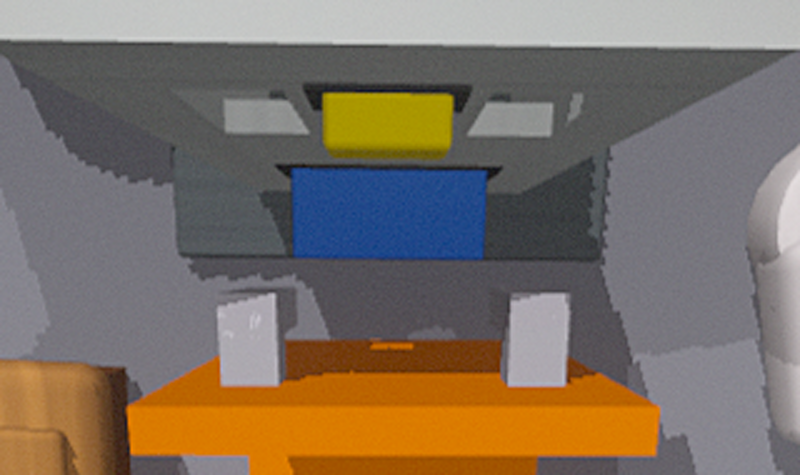

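View pics/c6.png

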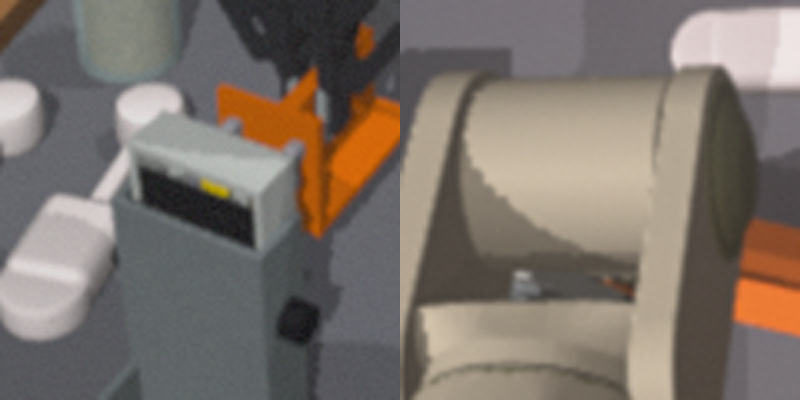

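The hooks line up with the slots to about 1 mm: slot centre at crop column 388.5, bracket centre at 394. I'll trim y −1 mm and z −2 mm, then advance; about 36.5 mm remain to face contact.

>>> carry_out(steps=[0, -0.1, 0.2, 0, 0, 0, -1, 1, 0, 0, 0, 0, 0, -1, 1, 0, 0, 0, 0, 0, -1, 0, 0, 0, 0, 0, 0, -1, 0, 0, 0, 0, 0, 0, -1])

```text
time_s: 9.87
eef_pos: [541.2, 141.8, 146.2]
ee_rot: [-0.0, 0.785, 0.62, -0.0]
force: [-0.4, -0.6, -2.7]
grip_width: 0.124
```

>>> carry_out(steps=[0.4, 0, 0, 0, 0, 0, -1, 0.4, 0, 0, 0, 0, 0, -1, 0, 0, 0, 0, 0, 0, -1])

```text
time_s: 10.12
eef_pos: [543.1, 149.3, 146.3]
ee_rot: [-0.0, 0.785, 0.62, 0.0]
force: [-0.0, -0.1, -2.4]
grip_width: 0.134
```

>>> carry_out(steps=[0.2, 0, -0.1, 0, 0, 0, -1, 0.2, 0, 0, 0, 0, 0, -1, 0, 0, 0, 0, 0, 0, -1, 0, 0, 0, 0, 0, 0, -1])

```text
time_s: 10.45
eef_pos: [543.9, 152.4, 147.3]
ee_rot: [0.0, 0.785, 0.619, -0.0]
force: [0.1, -2.6, -2.8]
grip_width: 0.128
```

>>> carry_out(steps=[0.2, 0, 0, 0, 0, 0, -1, 0, 0, 0, 0, 0, 0, -1, 0, 0, 0, 0, 0, 0, -1])

```text
time_s: 10.7
eef_pos: [544.5, 154.4, 147.3]
ee_rot: [0.0, 0.785, 0.619, -0.0]
force: [-0.8, -2.7, -2.2]
grip_width: 0.127
```

>>> carry_out(steps=[0.1, 0, 0, 0, 0, 0, -1, 0, 0, 0, 0, 0, 0, -1, 0, 0, 0, 0, 0, 0, -1])

```text
time_s: 10.95
eef_pos: [544.7, 155.4, 147.3]
ee_rot: [0.0, 0.785, 0.619, -0.0]
force: [0.3, -3.5, -2.7]
grip_width: 0.132
```

>>> carry_out(steps=[0.1, 0, 0, 0, 0, 0, -1, 0, 0, 0, 0, 0, 0, -1, 0, 0, 0, 0, 0, 0, -1])

```text
time_s: 11.2
eef_pos: [544.9, 156.5, 147.3]
ee_rot: [0.0, 0.785, 0.619, 0.0]
force: [-0.8, -4.2, -2.9]
grip_width: 0.134
```

>>> carry_out(steps=[0.1, 0, 0, 0, 0, 0, -1, 0, 0, 0, 0, 0, 0, -1, 0, 0, 0, 0, 0, 0, -1])

```text
time_s: 11.45
eef_pos: [545.1, 157.5, 147.3]
ee_rot: [0.0, 0.785, 0.619, -0.0]
force: [0.4, -3.9, -2.9]
grip_width: 0.127
```

>>> carry_out(steps=[0.1, 0, 0, 0, 0, 0, -1, 0, 0, 0, 0, 0, 0, -1, 0, 0, 0, 0, 0, 0, -1])

```text
time_s: 11.7
eef_pos: [545.1, 157.7, 147.3]
ee_rot: [0.0, 0.785, 0.619, -0.001]
force: [-2.7, -9.2, -0.9]
grip_width: 0.129
```

>>> carry_out(steps=[0.1, 0, 0, 0, 0, 0, -1, 0, 0, 0, 0, 0, 0, -1, 0, 0, 0, 0, 0, 0, -1])

```text
time_s: 11.95
eef_pos: [545.0, 157.7, 147.2]
ee_rot: [0.001, 0.785, 0.619, -0.002]
force: [-4.3, -14.4, -0.8]
grip_width: 0.13
```

The back face meets the strip where predicted (14 N), so the hooks are through. I'll ease off about 2 mm of command and lower.

>>> carry_out(steps=[-0.2, 0, 0, 0, 0, 0, -1, 0, 0, 0.2, 0, 0, 0, -1, 0, 0, 0.2, 0, 0, 0, -1, 0, 0, 0, 0, 0, 0, -1])

```text
time_s: 12.28
eef_pos: [544.9, 157.5, 142.8]
ee_rot: [-0.0, 0.785, 0.619, -0.0]
force: [-1.5, -3.7, -3.4]
grip_width: 0.127
```

>>> carry_out(steps=[0, 0, 0.2, 0, 0, 0, -1, 0, 0, 0.2, 0, 0, 0, -1, 0, 0, 0, 0, 0, 0, -1, 0, 0, 0, 0, 0, 0, -1])

```text
time_s: 12.62
eef_pos: [545.0, 157.6, 139.0]
ee_rot: [-0.0, 0.785, 0.62, -0.0]
force: [-1.8, -4.7, -3.0]
grip_width: 0.127
```

>>> carry_out(steps=[0, 0, 0.2, 0, 0, 0, -1, 0, 0, 0.1, 0, 0, 0, -1, 0, 0, 0, 0, 0, 0, -1, 0, 0, 0, 0, 0, 0, -1])

```text
time_s: 12.95
eef_pos: [545.2, 157.5, 136.7]
ee_rot: [0.0, 0.785, 0.62, 0.0]
force: [-2.3, -5.5, -0.3]
grip_width: 0.131
```

>>> carry_out(steps=[0, 0, 0.2, 0, 0, 0, -1, 0, 0, 0.2, 0, 0, 0, -1, 0, 0, 0, 0, 0, 0, -1, 0, 0, 0, 0, 0, 0, -1], grip_force=110)

```text
time_s: 13.28
eef_pos: [545.7, 157.2, 133.6]
ee_rot: [0.001, 0.785, 0.619, 0.001]
force: [-2.1, -3.5, 6.2]
grip_width: 0.123
```

>>> carry_out(steps=[0, 0, 0.2, 0, 0, 0, -1, 0, 0, 0.1, 0, 0, 0, -1, 0, 0, 0, 0, 0, 0, -1, 0, 0, 0, 0, 0, 0, -1])

```text
time_s: 13.62
eef_pos: [545.9, 157.2, 131.0]
ee_rot: [0.001, 0.785, 0.619, 0.001]
force: [-2.4, -4.1, 8.0]
grip_width: 0.128
```

>>> carry_out(steps=[0, 0, 0.1, 0, 0, 0, -1, 0, 0, 0.1, 0, 0, 0, -1, 0, 0, 0, 0, 0, 0, -1, 0, 0, 0, 0, 0, 0, -1])

```text
time_s: 13.95
eef_pos: [546.2, 157.2, 129.1]
ee_rot: [0.001, 0.785, 0.619, 0.001]
force: [-2.4, -10.4, 13.2]
grip_width: 0.127
```

>>> carry_out(steps=[0, 0, 0.1, 0, 0, 0, -1, 0, 0, 0, 0, 0, 0, -1, 0, 0, 0, 0, 0, 0, -1])

```text
time_s: 14.2
eef_pos: [546.2, 157.0, 127.8]
ee_rot: [0.001, 0.785, 0.619, 0.001]
force: [-1.0, -6.7, 6.7]
grip_width: 0.128
```

>>> carry_out(steps=[0, 0, 0.1, 0, 0, 0, -1, 0, 0, 0, 0, 0, 0, -1, 0, 0, 0, 0, 0, 0, -1])

```text
time_s: 14.45
eef_pos: [546.2, 157.0, 127.2]
ee_rot: [0.001, 0.785, 0.619, 0.001]
force: [-2.1, -6.6, 9.1]
grip_width: 0.122
```

The force fell from 13 to 7 N near the 110 mm point, which could be the catch snapping. I'll look.

Run:
```python
from h import *
a=snap('wrist','w5.png'); b=snap('side','s5.png')
cv2.imwrite('pics/c7.png',np.hstack([cv2.resize(a[:190,160:360],(400,380),interpolation=2),cv2.resize(b[205:305,150:255],(400,380),interpolation=2)])[:,:,::-1])
```

```text
(no output)
```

View pics/c7.png

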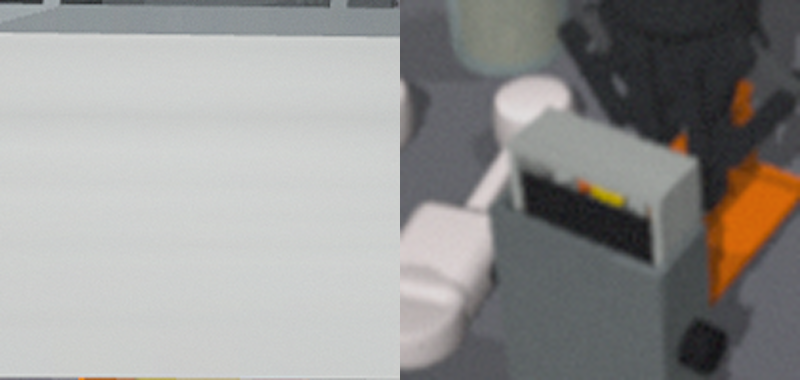

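>>> carry_out(steps=[0, 0, 0, 0, 0, 0, -0.4, 0, 0, 0, 0, 0, 0, 0, 0, 0, 0, 0, 0, 0, 0.2, 0, 0, 0, 0, 0, 0, 0.2, 0, 0, 0, 0, 0, 0, 0.2, 0, 0, 0, 0, 0, 0, 0.2])

```text
time_s: 15.05
eef_pos: [545.1, 157.6, 125.2]
ee_rot: [-0.0, 0.785, 0.62, 0.0]
force: [0.3, -0.2, -0.9]
grip_width: 0.602
```

>>> carry_out(steps=[0, 0, -1, 0, 0, 0, 0.2, 0, 0, -2, 0, 0, 0, 0.2, 0, 0, -3, 0, 0, 0, 0.2, 0, 0, -3, 0, 0, 0, 0.2, -2, 0, -2, 0, 0, 0, 0.2, -3, 0, -2, 0, 0, 0, 0.2, 0, 0, 0, 0, 0, 0, 0.2, 0, 0, 0, 0, 0, 0, 0.2, 0, 0, 0, 0, 0, 0, 0.2])

```text
time_s: 15.8
eef_pos: [533.4, 109.1, 255.2]
ee_rot: [-0.0, 0.785, 0.619, -0.0]
force: [0.2, 0.3, -0.4]
grip_width: 0.597
```

Run:
```python
from h import *
s=readout.sense(); print(s['time_s'],list(s['eef_pos']),list(s['ee_rot']),s['force'])
a=snap('wrist','w6.png'); b=snap('side','s6.png')
cv2.imwrite('pics/c8.png',np.hstack([cv2.resize(b[205:305,150:255],(400,380),interpolation=2),cv2.resize(a[0:160,170:340],(400,380),interpolation=2)])[:,:,::-1])
```

```text
15.8 [np.float64(533.3579372015607), np.float64(109.09647848500546), np.float64(255.23369438886868)] [np.float64(-0.0002170003342607365), np.float64(0.7850971611345452), np.float64(0.6193725860538387), np.float64(-1.1589341227169574e-05)] [ 0.20450875  0.27931937 -0.36144239]
```

View pics/w6.png

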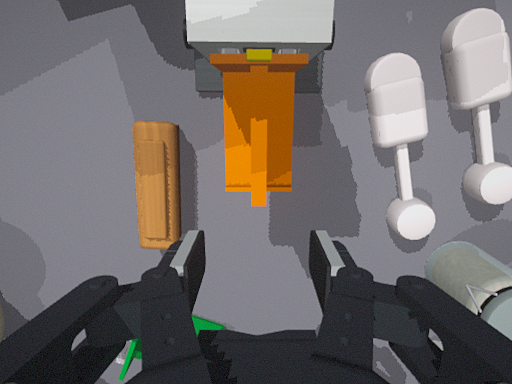

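View pics/c8.png

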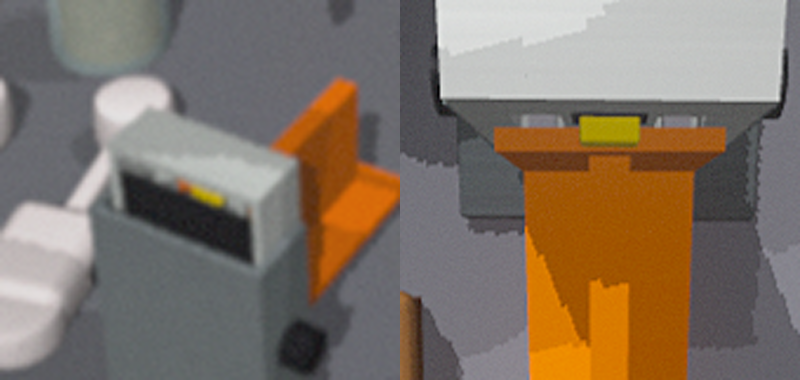

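Run:
```python
from h import *
s=readout.sense(); P=(s['eef_pos'],s['ee_rot'])
kx=170/400;ky=160/380
f=lambda X,Y:(170+X*kx-.5,Y*ky-.5)
from scipy.spatial.transform import Rotation as Ro
q=P[1];R=Ro.from_quat([q[1],q[2],q[3],q[0]]).as_matrix()
for z in (176,180,184,188,192):
    a=onz('wrist',*f(94,153),z,P);b=onz('wrist',*f(325,153),z,P)  # front lower edge of plate top
    c=onz('wrist',*f(95,128),z,P)
    print(z,'width',np.linalg.norm(a-b).round(1),'thick',np.linalg.norm(a-c).round(1),'lower edge toolx',(R.T@(a-P[0]))[0].round(1),'y',(R.T@((a+b)/2-P[0]))[1].round(1))
# face top edge & catch
m=onz('wrist',*f(212,100),209.6,P); print('face toolx',(R.T@(m-P[0])).round(1))
# rib end (66 up): droop check, column extents
for Y,z in ((119,190),(143,190),(119,180)):
    print('catch',Y,z,(R.T@(onz('wrist',*f(210,Y),z,P)-P[0])).round(1))
im=np.load('pics/w6.png.npy'); cv2.imwrite('pics/c9.png',cv2.resize(im[30:80,200:320],(800,333),interpolation=2)[:,:,::-1])
```

```text
176 width 65.3 thick 6.5 lower edge toolx 91.8 y 1.3
180 width 64.1 thick 6.4 lower edge toolx 91.3 y 1.3
184 width 62.9 thick 6.3 lower edge toolx 90.8 y 1.3
188 width 61.7 thick 6.1 lower edge toolx 90.4 y 1.3
192 width 60.5 thick 6.0 lower edge toolx 89.9 y 1.2
face toolx [99.4  1.8 45. ]
catch 119 190 [98.4  1.4 64.6]
catch 143 190 [92.6  1.4 64.6]
catch 119 180 [99.9  1.4 74.6]
```

View pics/c9.png

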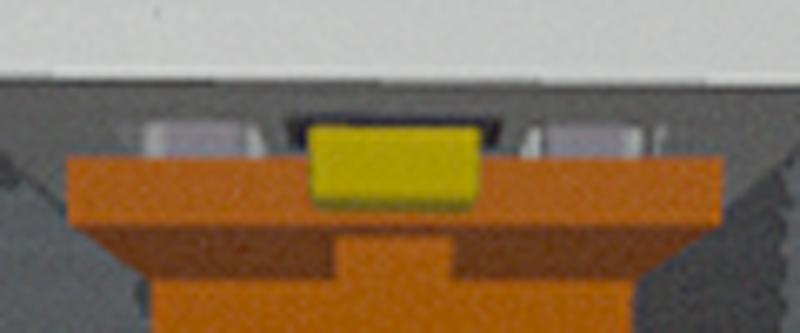

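The yellow catch, at (258,55) in the wrist image, overlaps the plate's top and stands about 6 mm out. The plate's top edge is at z ≈ 180 mm, 29.6 mm down, where locked is 30 and unlocked 22. Both hooks sit in the slots, so the bracket is locked. The gripper is clear.

Run:
```python
from h import *
s=readout.sense(); print(s['time_s'],s['force']); finish_job()
```

```text
15.9 [ 0.03947254  0.31295461 -1.04594839]
the job is handed in; nothing more can be done
```

The orange bracket is hooked on the upright and locked, and the job was handed in at 15.9 s.

**What I did:** I gripped the bracket across its rib and felt the strip's top with its underside, which put the top at about 209.6 mm. I then put both hooks into the slots, lowered it onto the seat and pressed it down while still holding it. The force rose to 13 N and then dropped to about 7 N at the locking depth. I let go and backed the arm clear.

**Last checks, all from a single wrist picture:**
- The plate's top edge is about 29.6 mm below the strip's top; locked is 30 and unlocked 22. This comes from the plate's apparent width, taking it as 64 mm.
- The yellow catch stands about 6 mm out over the plate.
- Both hook necks are visible in the slots.

**What disagreed or went unchecked:**
- The first top and side camera estimate put the strip's top at about 206 mm, against 210 mm from the wrist camera. I used the felt value.
- The side picture taken while still gripping did not show whether the catch had snapped.
- I did not tug the bracket to test the lock, or measure the bystanders' positions afterwards. Nothing looked disturbed in the last wrist view, though it does not show all of them.

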